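# Jack the drill plate off its dowels and lay it on the rest

## Robot

A 6-joint arm with a two-finger parallel gripper is mounted at the origin on a cart in front of the work surface, level with it; the furniture and walls round the work are solid. World frame = base frame: x ahead of the robot, y to its left, z up, the work surface at z = 0. Lengths are in m, angles in rad, forces in N, time in s.
With the tool pointing down it reaches from about 0.35 to 0.85 m from the base axis. Payload 8.1 kg.
Tool frame: the origin (TCP) lies midway between the tips of the shut fingers; the grasp point (between the pads) lies robot.grip_depth behind it (robot.grip_depth is the distance from the TCP to the grasp point, in m); z points along the fingers, y is the line along which they close (so a half turn about z gives the same grasp; the last joint's range is limited). The gripper opens to 93 mm and grips with 3 to 60 N. Pads are 15 mm wide; open, the fingers measure 128 mm over their backs; the gripper's body (75 mm by 188 mm) begins 65 mm behind the grasp point.
Start: joints at [1.217, 0.13, 1.488, -0, 1.523, -0.085], TCP at [0.159, 0.578, 0.219] pointing down, gripper open.
Joint ranges: [-2.96, 2.96], [-0.89, 2.26], [0.02, 2.5], [-1.34, 4.48], [0, 2.73], [-2.66, 2.66]. Speed limits (rad/s): [2.39, 2.39, 2.79, 3.14, 3.14, 3.14].

## Interface

Orientations are given as a rotation vector (axis times angle).
In Python, from plant import robot gives the robot as it stands.
- The arm moves only by the tool carry_out, never from a script. Its argument "rows" is a list of rows, each a list of 6 numbers: the shift along the tool's x, y, z in m, then the turn, a rotation vector about the tool's x, y, z in degrees. A call has 1 to 12 rows; each row is the pose to reach, as a shift and turn from the pose commanded when the call began, along the tool's axes at that moment; what a row does not reach only later rows make up. A row lasts 1/8 s, in which the tool goes at most 62.5 mm and 10.7 degrees, less where a joint would pass 70% of its speed; a pose out of reach is approached as far as the arm can. A call with a gripper value outside its range is refused whole. "jaw" is the closure in counts, from 0 (fully open) to 255 (shut), set as the call begins (left out, the last holds). The fingers move at their own pace and stop on an object; "force" is the grip in N (left out, the last holds). Time passes only in rows, so rows that repeat a pose let the fingers close. It gives the time, the measured TCP pose, the force, the opening and the grip force at its end, in the units of the state.
- robot.read_state(): the state, without advancing time (a new reading comes with each control period).
- robot.read_camera(name): name is "side" or "top" or "wrist"; returns the picture (384x512x3 uint8, red, green, blue); there is no depth.
- robot.camera_model(name): a dict with "fx", "fy", "cx", "cy" (pixels), "R" (3x3) and "t" (3): a world point X has camera coordinates R X + t; the wrist camera has in their place "mount" (4x4, takes a point from camera to tool coordinates, whose origin is the TCP and whose axes are the flange's). Camera axes: x right, y down, z forward; pixel columns grow to the right and rows downward; lengths in m; the calibration is good to about 2 mm. A picture is of the moment at which its call begins: read the wrist's pose just before it. camera_model takes no time and is no camera call.
- robot.close_job(): hands the job in; it is judged then, once.
Trained networks look in the newest picture that a camera, given by its name, has taken for a name from the list of things; names that differ only in an ending like _2 or _b are one class to them, and where a whole thing is asked for, a point or a joint stands for the part that bears it (a point fixed in the world has none). Each returns a list of dicts, best first, with "conf" (0 to 1); they miss things now and then, are a little off and sometimes report something else, mostly with a low value. They report only what shows in the picture. A call takes as long as a camera call. They do not tell look-alikes from the thing itself.
- robot.outline_of(camera, target): "pixels" (384x512 bool, what is visible of it) and "pixel" ([column, row] in pixels, amid what is visible of it).
The state is a dict: "t": time; "q": joint angles; "dq": joint speeds; "joint_torque": joint torques, N m; "tool_pos": TCP position; "orientation": TCP orientation; "force": force on the tool from outside, world axes, zero at the start; "wrist_torque": the same for the moment, N m; "opening": finger opening in m; "gripper_force": force on a finger pad.
Only numpy, scipy, OpenCV 4.12 (cv2) and the standard library are available. Lean on these libraries where they do the work, as an engineer would, in place of code of your own. Each camera call takes 0.05 s, during which the arm holds its last target. There are 200 camera calls.

## Task

Slide both keeper bolts of the fixture fully back so that they no longer hold the aluminium plate. Then push the two red-padded jacking levers down to the bottom, in turn and by no more than about half a stroke at a time so that the plate rises level on its dowels without tipping (one full stroke on one side alone tips it too far), lift the raised plate straight up off the dowels, and lay it flat, centred and square on the two black rubber blocks of the blue rest. Leave the other things on the bench alone.

Things in the scene. Friction and masses are not known exactly. Their poses are not given: they have to be found in the camera images.
- plate: aluminium plate, 50 mm (own x) x 150 mm (own y) x 14 mm, 0.2 to 0.45 kg; origin at the centre of its underside, z up. Two 11.5 mm through holes at y +-52 mm. Seated in the fixture its top is flush with the side walls, so its long edges can be pinched (50 mm across x, near the middle) only once it is jacked up.
- fixture: fixed dark steel fixture, sole 150x150 mm, a lever at each end of its own y (to +-160 mm); origin on the bench under its centre, x away from the robot at yaw 0. The plate seats with its underside at fixture z 24 mm, axes parallel. Grey side walls at x +-27.5 to 49.5 mm, |y| < 70, top z 38; steel bolt guides on them, 28 mm long in y, at (-31, +40) and (+31, -40), top z 49. All in the fixture frame, mm.
- dowel_left (a point): tip of the left dowel, fixture (0, +52, 46) mm; the right one is at (0, -52, 46). Dowels are upright, 10 mm thick, and stand 22 mm above the plate's seat; the last 3 mm are tapered. Fully jacked, the plate's underside is at z 40 mm: its edges are clear above the walls, and it is still 6 mm down on the dowels.
- lever_left (a joint): left (+y end) jacking lever: hinge angle in rad, 0 = handle up, 0.75 = handle fully down (stop). Stiff (3 to 5 N at the pad); stays where left. Its toe lifts its end of the plate, 67 mm from the middle, by 26*(sin(angle-0.3)+0.296)-3 mm: 0 at 0.12, 5.5 mm at 0.33, 11 mm at 0.54, 16 mm at 0.75.
- lever_right (a joint): right (-y end) jacking lever: hinge angle in rad, 0 = handle up, 0.75 = handle fully down (stop). Stiff (3 to 5 N at the pad); stays where left. Its toe lifts its end of the plate, 67 mm from the middle, by 26*(sin(angle-0.3)+0.296)-3 mm: 0 at 0.12, 5.5 mm at 0.33, 11 mm at 0.54, 16 mm at 0.75.
- pad_left (a point): centre of the red crossbar pad (14 mm thick, 36 mm long in fixture x) at the outer end of the left lever, pressed down from above. It swings on a 67 mm arm about a pivot at fixture (0, +92, 25) mm; at lever angle a it is at fixture y = +(92+67*cos(0.7-a)) mm, z = 25+67*sin(0.7-a) mm: z 68 at 0, 22 at 0.75.
- pad_right (a point): centre of the red crossbar pad (14 mm thick, 36 mm long in fixture x) at the outer end of the right lever, pressed down from above. It swings on a 67 mm arm about a pivot at fixture (0, -92, 25) mm; at lever angle a it is at fixture y = -(92+67*cos(0.7-a)) mm, z = 25+67*sin(0.7-a) mm: z 68 at 0, 22 at 0.75.
- bolt_near (a joint): near keeper bolt: slide in m, 0 = shot fully over the plate's edge (10 mm overlap), 0.018 = fully withdrawn (stop), moving to the fixture's -x. Less than 0.010 holds the plate down. About 2 N of friction; it stays where left. It may start anywhere in between.
- bolt_far (a joint): far keeper bolt: slide in m, 0 = shot fully over the plate's edge (10 mm overlap), 0.018 = fully withdrawn (stop), moving to the fixture's +x. Less than 0.010 holds the plate down. About 2 N of friction; it stays where left. It may start anywhere in between.
- knob_near (a point): top of the near bolt's upright knob (post 10 mm thick, black cap 13 mm wide, 71 mm above the bench; free to be pushed from the plate's side above 50 mm). At slide value q it stands at fixture x = -(42 mm + q), y = +40 mm.
- knob_far (a point): top of the far bolt's upright knob (post 10 mm thick, black cap 13 mm wide, 71 mm above the bench; free to be pushed from the plate's side above 50 mm). At slide value q it stands at fixture x = +(42 mm + q), y = -40 mm.
- rest: fixed rest: blue base 80 mm (own x) x 180 mm (own y) x 8 mm with two rubber-topped blocks, each 64 x 26 mm, centred at y = +-50 mm, tops 24 mm above the bench; origin on the bench under its centre. The plate lies across both blocks with its y along the rest's y (either way round).
- parts_bin: blue open parts bin, 68x96x47 mm; bystander, origin at its underside
- setting_master: stepped steel setting master, 30 mm across, 43 mm tall; bystander, origin at its underside
- tape_roll: roll of brown tape lying flat, 66 mm across, 18 mm high; bystander, origin at its underside
- sample_dish: glass dish with small caps, 64 mm across, 15 mm high; bystander, origin at its underside
- ring_gauge: steel ring gauge lying flat, 46 mm across, 14 mm high; bystander, origin at its underside
- marker: black marker pen lying roughly along y, 14x133x16 mm; bystander, origin at its underside
- loupe: black folded loupe, 44x30x14 mm; bystander, origin at its underside
- plug_gauge: steel plug gauge, 18x98x16 mm; bystander, origin at its underside
Mind the look-alikes: they are no part of the job. There is more than one size of the plate; the one meant has the size given above.

How it is judged:
By the outcome, as a careful person would: the job done as asked, in the order asked, and still so for the second after the job is handed in, with the robot touching nothing.
It also fails if it takes over 72 s, if anything falls off the work surface, if the arm or the gripper's body presses on something with over 40 N, if the wrist force passes 120 N, or if a joint passes its speed limit or range.

## Working session

There is one attempt and no reset: what is moved stays moved. The work goes in short steps, Python scripts to look and compute and a tool call to move; the robot and the scene stay as the last step left them, time stands still between calls to the robot, and variables do not carry over. Pictures are saved under pics/ and viewed, at most 10 in all, crops included, and the job is handed in when it is done.

Besides the shell and the picture viewer there is one more tool, called after ">>>" as name(argument=value, ...) on one line, values as JSON. carry_out: Moves the arm, as the interface text tells. Its arguments: {"type":"object","properties":{"rows":{"type":"array"},"jaw":{"type":"number"},"force":{"type":"number"}},"required":["rows"]}

```bash
ls; mkdir -p pics
python3 - <<'E'
from plant import robot
import cv2,numpy as np
s=robot.read_state();print({k:np.round(v,3) for k,v in s.items()},robot.grip_depth)
ims=[robot.read_camera(n) for n in("top","side")]
for n in("top","side"):
    m=robot.camera_model(n);print(n,m['fx'],m['cx'],m['cy'],np.round(m['R'],3).tolist(),np.round(m['t'],3))
    for k in["plate","fixture","rest","pad_left","pad_right","knob_near","knob_far","parts_bin","setting_master"]:
        print(k,[(np.round(d['pixel']).tolist(),round(d['conf'],2),int(d['pixels'].sum())) for d in robot.outline_of(n,k)][:4])
print(robot.camera_model("wrist"))
cv2.imwrite("pics/top.png",cv2.resize(ims[0],(800,600))[:,:,::-1]);cv2.imwrite("pics/side.png",cv2.resize(ims[1],(800,600))[:,:,::-1])
E
```

```text
pics
{'t': np.float64(0.0), 'q': array([ 1.217,  0.131,  1.489, -0.   ,  1.523, -0.085]), 'dq': array([ 0.002,  0.001, -0.   , -0.001,  0.001,  0.001]), 'joint_torque': array([-2.0000e-03, -5.5984e+01, -4.9176e+01,  7.6000e-02,  3.6000e-02,
       -0.0000e+00]), 'tool_pos': array([0.159, 0.578, 0.218]), 'orientation': array([-4.210e-01, -3.113e+00,  3.000e-03]), 'force': array([0.486, 1.059, 0.09 ]), 'wrist_torque': array([ 0.006,  0.088, -0.011]), 'gripper_force': np.float64(0.0), 'opening': np.float64(0.093)} 0.0188
top 432.9895622246114 261.7863687987741 191.4247531574288 [[-0.001, -1.0, -0.013], [-0.985, 0.003, -0.174], [0.174, 0.012, -0.985]] [0.134 0.515 1.262]
plate [([123.0, 200.0], 0.92, 1618), ([246.0, 187.0], 0.68, 798)]
fixture [([243.0, 193.0], 0.85, 1928)]
rest [([393.0, 209.0], 0.78, 1526), ([200.0, 174.0], 0.61, 96)]
pad_left [([200.0, 174.0], 0.42, 95)]
pad_right [([206.0, 176.0], 0.7, 104), ([292.0, 195.0], 0.67, 131)]
knob_near []
knob_far [([259.0, 171.0], 0.46, 30)]
parts_bin [([318.0, 149.0], 0.61, 762)]
setting_master [([244.0, 194.0], 0.72, 1954), ([330.0, 243
[... 394 characters left out ...]
)]
pad_left [([239.0, 229.0], 0.54, 62)]
pad_right []
knob_near []
knob_far [([246.0, 189.0], 0.49, 39)]
parts_bin [([238.0, 154.0], 0.85, 475), ([259.0, 214.0], 0.55, 1154), ([238.0, 232.0], 0.26, 87)]
setting_master [([247.0, 111.0], 0.29, 67)]
{'fx': 336.5891947158318, 'fy': 336.5891947158318, 'cx': 254.93149103200116, 'cy': 191.42738481519226, 'mount': array([[-1.47292741e-03, -9.58572519e-01, -2.84844794e-01,
         8.04351477e-02],
       [ 9.99998802e-01, -1.54738612e-03,  3.63572192e-05,
        -4.30423892e-04],
       [-4.75615912e-04, -2.84844400e-01,  9.58573650e-01,
        -1.65793605e-01],
       [ 0.00000000e+00,  0.00000000e+00,  0.00000000e+00,
         1.00000000e+00]])}
```

View pics/top.png

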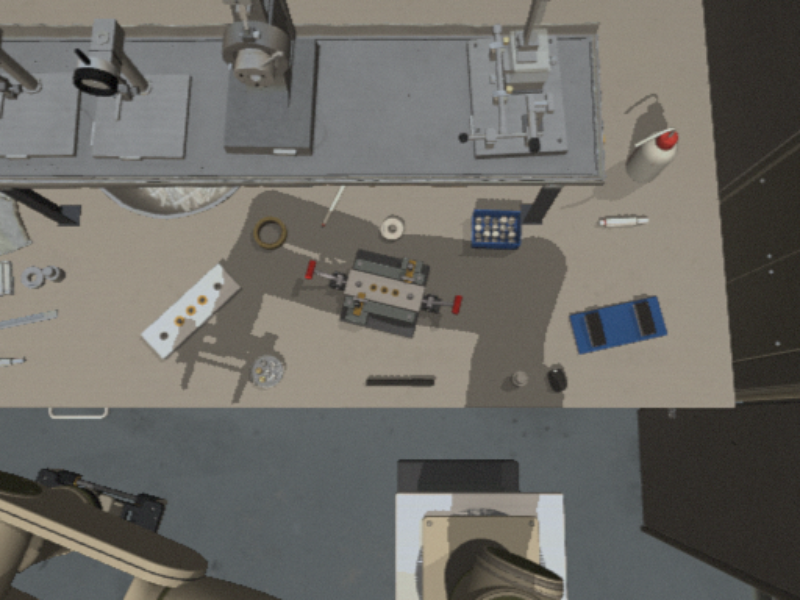

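View pics/side.png

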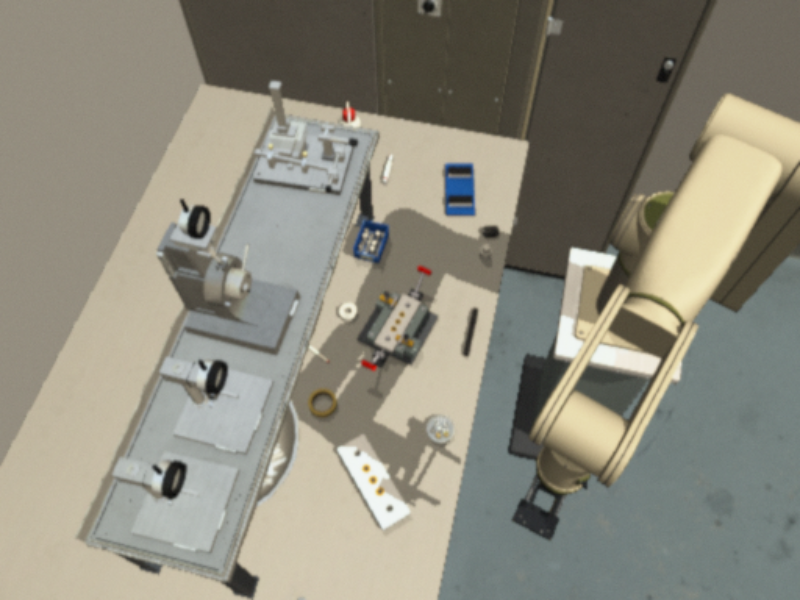

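The top picture shows the fixture at about (385,290) of 800x600, its red pads at (311,270) and (457,304), and the blue rest at (617,324). The big white plate at (190,310) is the look-alike. The side view agrees.

```bash
cat > h.py <<'E'
from plant import robot
import cv2,numpy as np
from scipy.spatial.transform import Rotation as Rn
def cam(name,s=None):
    m=robot.camera_model(name)
    K=np.array([[m['fx'],0,m['cx']],[0,m['fy'],m['cy']],[0,0,1.]])
    if name=="wrist":
        s=s or robot.read_state()
        T=np.eye(4);T[:3,:3]=Rn.from_rotvec(s['orientation']).as_matrix();T[:3,3]=s['tool_pos']
        C=np.linalg.inv(T@m['mount']);return K,C[:3,:3],C[:3,3]
    return K,np.array(m['R']),np.array(m['t'])
def proj(c,X):
    K,R,t=c;p=(np.atleast_2d(X)@R.T+t)@K.T;return p[:,:2]/p[:,2:]
def ray(c,px,z):
    K,R,t=c;o=-R.T@t;d=R.T@np.linalg.solve(K,[px[0],px[1],1.]);return o+d*(z-o[2])/d[2]
def fix(pose,P):  # pose x,y,yaw ; points in m
    x,y,a=pose;P=np.atleast_2d(P);c,s=np.cos(a),np.sin(a)
    return np.c_[x+c*P[:,0]-s*P[:,1],y+s*P[:,0]+c*P[:,1],P[:,2]]
def down(yaw): # tool y axis at world yaw, tool z down
    y=np.array([np.cos(yaw),np.sin(yaw),0]);z=np.array([0,0,-1.]);return np.c_[np.cross(y,z),y,z]
def delta(pos,R,s=None):
    s=s or robot.read_state();R0=Rn.from_rotvec(s['orientation'])
    return np.round(R0.inv().apply(np.array(pos)-s['tool_pos']),4),np.round((R0.inv()*Rn.from_matrix(R)).as_rotvec(degrees=True),2)
E
python3 - <<'E'
from h import *
c=cam("top");sd=cam("side");k=512/800
print("pads",[ray(c,(p[0]*k,p[1]*k),.06).round(3) for p in((311,270),(457,304))])
print("side pads",[ray(sd,(p[0]*k,p[1]*k),.06).round(3) for p in((370,366),(425,270))])
L,Rr=[ray(c,(p[0]*k,p[1]*k),.06) for p in((311,270),(457,304))]
m=(L+Rr)/2;d=L-Rr;yaw=np.arctan2(-d[0],d[1]);print("fix",m.round(3),np.degrees(yaw),np.hypot(d[0],d[1]))
print("rest",ray(c,(617*k,324*k),.02).round(3),[ray(c,(p[0]*k,p[1]*k),.024).round(3) for p in((595,328),(646,318))])
print("rest side",ray(sd,(460*k,188*k),.02).round(3))
for n,p in dict(shelfedge=(400,185),binn=(495,230),post=(540,205),ring=(391,229)).items():print(n,ray(c,(p[0]*k,p[1]*k),0.03).round(3))
fp=[m[0],m[1],yaw]
print(delta([m[0]-0.0,m[1],0.30],down(yaw+np.pi/2)),delta([m[0],m[1],0.30],down(yaw-np.pi/2)))
print(down(yaw+np.pi/2))
E
```

```text
pads [array([0.57 , 0.323, 0.06 ]), array([0.503, 0.042, 0.06 ])]
side pads [array([0.568, 0.322, 0.06 ]), array([0.501, 0.037, 0.06 ])]
fix [0.536 0.182 0.06 ] -13.481281324453057 0.2887573713234067
rest [ 0.469 -0.272  0.02 ] [array([ 0.461, -0.228,  0.024]), array([ 0.48 , -0.328,  0.024])]
rest side [ 0.47  -0.268  0.02 ]
shelfedge [0.752 0.152 0.03 ]
binn [ 0.657 -0.037  0.03 ]
post [ 0.708 -0.129  0.03 ]
ring [0.66 0.17 0.03]
(array([-0.4688, -0.2819, -0.0814]), array([ 0.  , -0.  , -1.92])) (array([-0.4688, -0.2819, -0.0814]), array([ -0.  ,  -0.  , 178.08]))
[[-0.97244614  0.23312768  0.        ]
 [ 0.23312768  0.97244614  0.        ]
 [ 0.          0.         -1.        ]]
```

>>> carry_out(rows=[[-0.469, -0.282, 0.015, 0, 0, -1.9], [-0.469, -0.282, 0.015, 0, 0, -1.9], [-0.469, -0.282, 0.015, 0, 0, -1.9], [-0.469, -0.282, 0.015, 0, 0, -1.9], [-0.469, -0.282, 0.015, 0, 0, -1.9], [-0.469, -0.282, 0.015, 0, 0, -1.9], [-0.469, -0.282, 0.015, 0, 0, -1.9], [-0.469, -0.282, 0.015, 0, 0, -1.9], [-0.469, -0.282, 0.015, 0, 0, -1.9], [-0.469, -0.282, 0.015, 0, 0, -1.9], [-0.469, -0.282, 0.015, 0, 0, -1.9], [-0.469, -0.282, 0.015, 0, 0, -1.9]], jaw=255, force=20)

```text
t: 2.5
tool_pos: [0.5359, 0.1832, 0.2038]
orientation: [-0.367, -3.12, -0.0]
force: [-0.1, 0.1, -1.1]
opening: 0.0004
gripper_force: 0.0
```

Run:
```python
from h import *
s=robot.read_state();print(s['t'],s['tool_pos'].round(4),s['orientation'].round(3),s['opening'],s['dq'].round(2))
im=robot.read_camera("wrist");np.save("w1.npy",im)
for k in["plate","fixture","pad_left","pad_right","knob_near","knob_far","dowel_left"]:
    print(k,[(np.round(d['pixel']).tolist(),round(d['conf'],2),int(d['pixels'].sum())) for d in robot.outline_of("wrist",k)][:4])
o=im.copy();c=cam("wrist",s);f=[.536,.182,np.radians(-13.5)]
P=np.array([[0,52,46],[0,-52,46],[0,143,68],[0,-143,68],[-49.5,70,38],[-49.5,-70,38],[49.5,70,38],[49.5,-70,38],[-25,75,38],[25,-75,38]])/1e3
for u in proj(c,fix(f,P)):cv2.circle(o,tuple(int(v) for v in u),2,(0,255,0),-1)
cv2.imwrite("pics/w1.png",cv2.resize(o,(800,600))[:,:,::-1])
```

```text
2.5 [0.5359 0.1832 0.2038] [-0.367 -3.12  -0.   ] 0.0004207272917920711 [ 0.01 -0.    0.   -0.    0.   -0.  ]
plate [([252.0, 146.0], 0.73, 16028), ([251.0, 170.0], 0.67, 7186)]
fixture [([253.0, 146.0], 0.95, 16023)]
pad_left [([396.0, 179.0], 0.7, 1292), ([215.0, 223.0], 0.29, 539)]
pad_right [([116.0, 174.0], 0.73, 1447)]
knob_near []
knob_far [([214.0, 222.0], 0.56, 472), ([250.0, 173.0], 0.35, 7212)]
dowel_left [([255.0, 145.0], 0.85, 16170), ([396.0, 175.0], 0.43, 1343), ([144.0, 7.0], 0.39, 1076)]
```

View pics/w1.png

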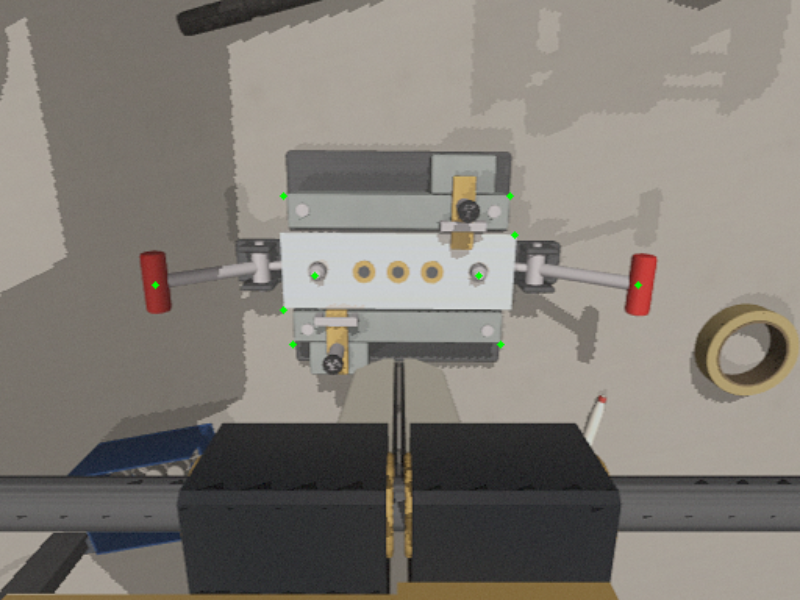

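The fixture is well matched: dowels at (317,271) and (479,271), plate corners at (283,234) and (514,309), near knob at (468,210), far knob at (333,364), pads at (155,282) and (641,284). Next I refine the pose.

Run:
```python
from h import *
from scipy.optimize import least_squares
c=cam("wrist");k=.64
P=np.array([[0,52,46],[0,-52,46],[-25,75,38],[-25,-75,38],[25,75,38],[25,-75,38],[-49.5,70,38],[-49.5,-70,38]])/1e3
px=np.array([[479,270.5],[317,270.5],[512,234],[283,233.5],[514,309],[281.5,309],[510,193],[288,193]])*k
r=least_squares(lambda v:(proj(c,fix(v,P))-px).ravel(),[.536,.182,-.235],loss='soft_l1')
f=r.x;print(f.round(4),np.degrees(f[2]),r.fun.reshape(-1,2).round(1).tolist())
def loc(p,z):
    w=ray(c,np.array(p)*k,z);d=w[:2]-f[:2];a=f[2];return np.round([np.cos(a)*d[0]+np.sin(a)*d[1],-np.sin(a)*d[0]+np.cos(a)*d[1]],4)
print("near",loc((468,210),.071),"far",loc((333,364),.071))
for a in(0,.1,.2):print(a,[proj(c,fix(f,[[0,sg*(92+67*np.cos(.7-a))/1e3,(25+67*np.sin(.7-a))/1e3]]))[0]/k for sg in(1,-1)])
np.save("f.npy",f)
for q in([-.018,.040,.056],[.018,-.040,.056]):
    w=fix(f,[q])[0];print(w.round(4),delta([*w],down(f[2]+np.pi/2)))
```

```text
[ 0.5355  0.1821 -0.2379] -13.63118299398236 [[0.9, 2.3], [-0.6, 2.2], [2.9, -0.7], [-2.0, -0.6], [-1.5, -0.6], [2.0, -0.8], [0.7, 0.4], [-1.6, 0.2]]
near [-0.0433  0.0393] far [ 0.0508 -0.04  ]
0 [array([639.98187995, 283.28092971]), array([156.32826601, 282.72310439])]
0.1 [array([642.80474402, 281.02173256]), array([153.49335272, 280.45547255])]
0.2 [array([644.35826825, 278.68028701]), array([151.92962544, 278.1084295 ])]
[0.5275 0.2252 0.056 ] (array([0.0187, 0.0396, 0.1477]), array([0.  , 0.  , 0.16]))
[0.5436 0.139  0.056 ] (array([-0.017 , -0.0405,  0.1477]), array([0.  , 0.  , 0.16]))
```

>>> carry_out(rows=[[0.0187, 0.0396, 0.06, 0, 0, 0], [0.0187, 0.0396, 0.12, 0, 0, 0], [0.0187, 0.0396, 0.1477, 0, 0, 0], [0.0187, 0.0396, 0.1477, 0, 0, 0], [0.026, 0.0396, 0.1477, 0, 0, 0], [0.033, 0.0396, 0.1477, 0, 0, 0], [0.04, 0.0396, 0.1477, 0, 0, 0], [0.045, 0.0396, 0.1477, 0, 0, 0], [0.048, 0.0396, 0.1477, 0, 0, 0], [0.048, 0.0396, 0.1477, 0, 0, 0]])

```text
t: 4.15
tool_pos: [0.5013, 0.2318, 0.0573]
orientation: [0.369, 3.115, 0.002]
force: [8.8, -0.9, -0.4]
opening: 0.0005
gripper_force: 4.4
```

>>> carry_out(rows=[[-0.025, 0, 0, 0, 0, 0], [-0.025, 0, -0.02, 0, 0, 0], [-0.072, -0.08, -0.02, 0, 0, 0], [-0.072, -0.08, -0.02, 0, 0, 0], [-0.072, -0.08, 0, 0, 0, 0], [-0.072, -0.08, 0, 0, 0, 0], [-0.08, -0.08, 0, 0, 0, 0], [-0.087, -0.08, 0, 0, 0, 0], [-0.092, -0.08, 0, 0, 0, 0], [-0.0955, -0.08, 0, 0, 0, 0], [-0.0955, -0.08, 0, 0, 0, 0]])

```text
t: 5.52
tool_pos: [0.5712, 0.1327, 0.0557]
orientation: [-0.368, -3.115, -0.001]
force: [-12.8, 4.0, 8.5]
opening: 0.0005
gripper_force: 7.5
```

```bash
cat >> h.py <<'E'
def where(s=None):
    s=s or robot.read_state();f=np.load("f.npy");d=s['tool_pos'][:2]-f[:2];a=f[2]
    return np.round([np.cos(a)*d[0]+np.sin(a)*d[1],-np.sin(a)*d[0]+np.cos(a)*d[1],s['tool_pos'][2]],4),s['force'].round(1)
E
python3 -c "
from h import *
print(where())"
```

```text
(array([ 0.0463, -0.0396,  0.0557]), array([-12.8,   4. ,   8.5]))
```

>>> carry_out(rows=[[0.015, 0, 0, 0, 0, 0], [0.015, 0, -0.05, 0, 0, 0], [0.048, 0.04, -0.084, 0, 0, 0], [0.048, 0.04, -0.084, 0, 0, 0]])

```text
t: 6.02
tool_pos: [0.5379, 0.1847, 0.1443]
orientation: [0.364, 3.114, 0.005]
force: [1.4, -1.6, -0.5]
opening: 0.0006
gripper_force: 0.0
```

Run:
```python
from h import *
s=robot.read_state();print(where(s),s['t']);im=robot.read_camera("wrist")
o=im.copy();c=cam("wrist",s);f=np.load("f.npy")
for q,col in((.01,(255,0,0)),(.018,(0,255,0))):
  for u in proj(c,fix(f,[[-.042-q,.04,.071],[.042+q,-.04,.071]])):cv2.circle(o,tuple(int(v) for v in u),2,col,-1)
cv2.imwrite("pics/w2.png",cv2.resize(o,(800,600))[:,:,::-1])
```

```text
(array([0.0016, 0.0031, 0.1443]), array([ 1.4, -1.6, -0.5])) 6.025
```

View pics/w2.png

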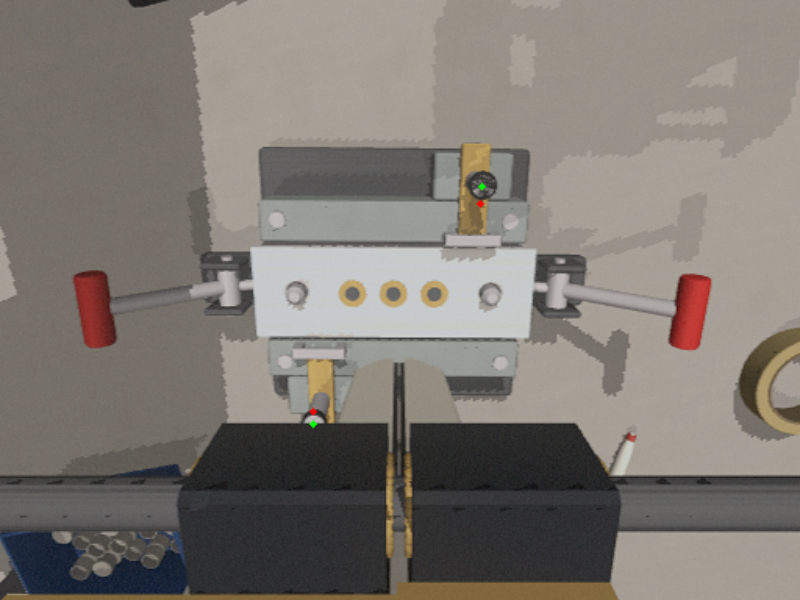

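Both knobs sit on the fully withdrawn marks at (482,186) and (313,420), and the plate edges are clear of the bolts. Now the levers, in turn.

>>> carry_out(rows=[[0, 0.06, 0.03, 0, 0, 0], [0, 0.12, 0.04, 0, 0, 0], [0, 0.152, 0.05, 0, 0, 0], [0, 0.152, 0.06, 0, 0, 0], [0, 0.152, 0.07, 0, 0, 0], [0, 0.152, 0.079, 0, 0, 0], [0, 0.152, 0.085, 0, 0, 0], [0, 0.152, 0.085, 0, 0, 0]])

```text
t: 7.08
tool_pos: [0.5722, 0.3281, 0.0551]
orientation: [0.371, 3.119, 0.0]
force: [1.1, 0.6, 2.0]
opening: 0.0005
gripper_force: 1.0
```

```bash
python3 -c "
from h import *
print(where())"
```

```text
(array([0.0013, 0.1505, 0.0551]), array([1.1, 0.6, 2. ]))
```

>>> carry_out(rows=[[0, 0, -0.045, 0, 0, 0], [0, -0.06, -0.045, 0, 0, 0], [0, -0.12, -0.045, 0, 0, 0], [0, -0.18, -0.045, 0, 0, 0], [0, -0.24, -0.045, 0, 0, 0], [0, -0.304, -0.045, 0, 0, 0], [0, -0.304, -0.034, 0, 0, 0], [0, -0.304, -0.024, 0, 0, 0], [0, -0.304, -0.015, 0, 0, 0], [0, -0.304, -0.006, 0, 0, 0], [0, -0.304, 0, 0, 0, 0], [0, -0.304, 0, 0, 0, 0]])

```text
t: 8.57
tool_pos: [0.4978, 0.0239, 0.0555]
orientation: [-0.366, -3.115, 0.031]
force: [-23.2, -55.6, 27.0]
opening: 0.0006
gripper_force: 30.6
```

```bash
python3 -c "
from h import *
print(where())
s=robot.read_state();im=robot.read_camera('wrist');cv2.imwrite('pics/w3.png',cv2.resize(im,(800,600))[:,:,::-1])"
```

```text
(array([ 0.0006, -0.1626,  0.0555]), array([-23.2, -55.6,  27. ]))
```

View pics/w3.png

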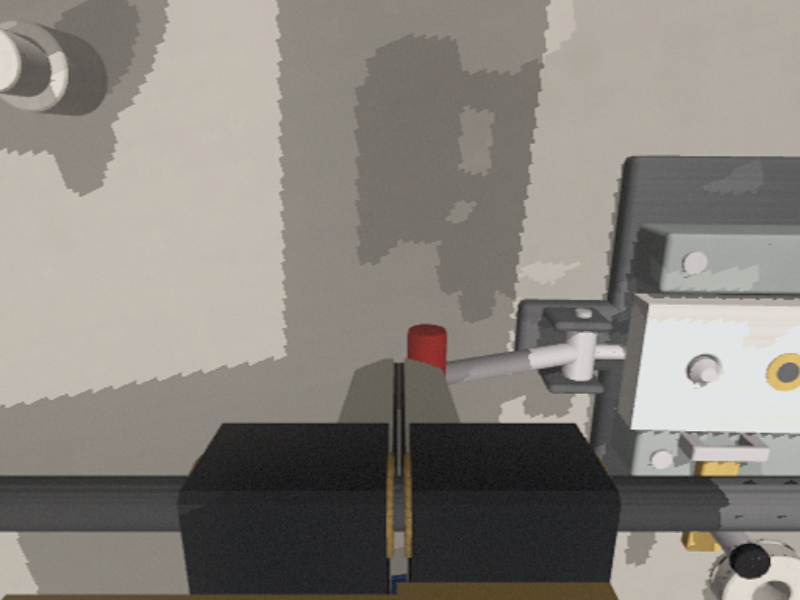

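The fingertip slipped over the pad's outer edge (pad centre at 427, finger at 399), so it is jammed sideways. I'll back off outward and up, and then measure the lever angles.

>>> carry_out(rows=[[0, -0.008, 0, 0, 0, 0], [0, -0.012, -0.002, 0, 0, 0], [0, -0.012, -0.03, 0, 0, 0], [0, 0.03, -0.08, 0, 0, 0], [0, 0.09, -0.12, 0, 0, 0], [0, 0.152, -0.14, 0, 0, 0], [0, 0.152, -0.145, 0, 0, 0], [0, 0.152, -0.145, 0, 0, 0]])

```text
t: 9.62
tool_pos: [0.5359, 0.1834, 0.1997]
orientation: [-0.364, -3.12, 0.0]
force: [-0.1, -0.5, 0.2]
opening: 0.0005
gripper_force: 0.0
```

Run:
```python
from h import *
s=robot.read_state();print(where(s),s['t']);im=robot.read_camera("wrist")
o=cv2.resize(im,(800,600));c=cam("wrist",s);f=np.load("f.npy")
for a,col in((0,(255,255,0)),(.15,(0,255,0)),(.33,(0,255,255)),(.54,(0,0,255))):
  for u in proj(c,fix(f,[[0,sg*(92+67*np.cos(.7-a))/1e3,(25+67*np.sin(.7-a))/1e3] for sg in(1,-1)])):cv2.circle(o,tuple(int(v/.64) for v in u),2,col,-1)
for u in proj(c,fix(f,np.array([[0,52,46],[0,-52,46],[-25,75,38],[25,75,38],[-25,-75,38],[25,-75,38]])/1e3)):cv2.circle(o,tuple(int(v/.64) for v in u),2,(0,255,0),-1)
cv2.imwrite("pics/w4.png",o[:,:,::-1])
```

```text
(array([1.000e-04, 1.300e-03, 1.997e-01]), array([-0.1, -0.5,  0.2])) 9.625
```

View pics/w4.png

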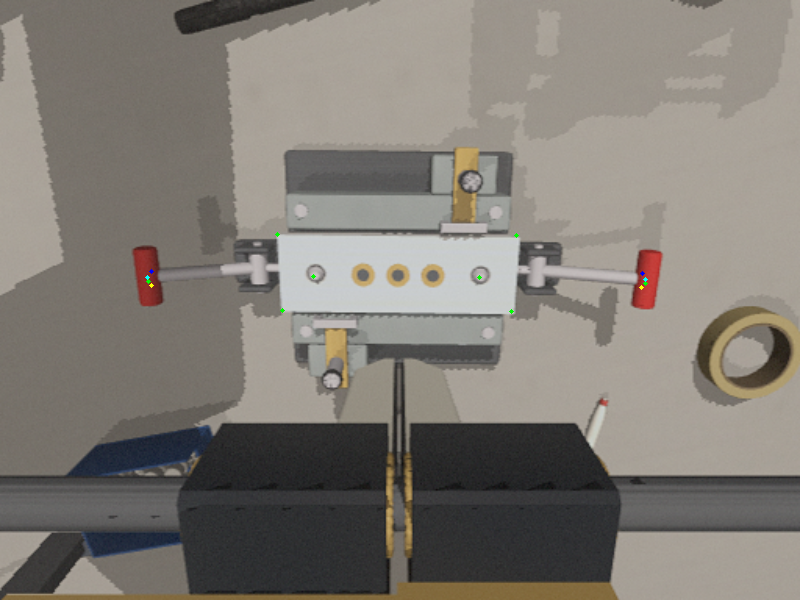

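Both levers now stand at about 0.33 (pads at (647,279) and (147,276), on the cyan marks), and the plate has risen level. I'll continue centred on the pads.

>>> carry_out(rows=[[0, 0.06, 0.03, 0, 0, 0], [0, 0.12, 0.07, 0, 0, 0], [0, 0.157, 0.11, 0, 0, 0], [0, 0.157, 0.135, 0, 0, 0], [0, 0.157, 0.138, 0, 0, 0], [0, 0.157, 0.146, 0, 0, 0], [0, 0.157, 0.153, 0, 0, 0], [0, 0.157, 0.159, 0, 0, 0], [0, 0.157, 0.159, 0, 0, 0]])

```text
t: 10.8
tool_pos: [0.5736, 0.3344, 0.0418]
orientation: [0.369, 3.118, 0.001]
force: [1.5, 1.2, 3.4]
opening: 0.0005
gripper_force: 1.6
```

```bash
python3 -c "
from h import *
print(where())"
```

```text
(array([0.0011, 0.157 , 0.0418]), array([1.5, 1.2, 3.4]))
```

>>> carry_out(rows=[[0, 0, -0.05, 0, 0, 0], [0, -0.06, -0.05, 0, 0, 0], [0, -0.12, -0.05, 0, 0, 0], [0, -0.18, -0.05, 0, 0, 0], [0, -0.24, -0.05, 0, 0, 0], [0, -0.3, -0.05, 0, 0, 0], [0, -0.314, -0.04, 0, 0, 0], [0, -0.314, -0.022, 0, 0, 0], [0, -0.314, -0.015, 0, 0, 0], [0, -0.314, -0.007, 0, 0, 0], [0, -0.314, 0, 0, 0, 0], [0, -0.314, 0, 0, 0, 0]])

```text
t: 12.3
tool_pos: [0.499, 0.0302, 0.0401]
orientation: [-0.367, -3.119, -0.001]
force: [0.3, 0.4, 0.2]
opening: 0.0007
gripper_force: 0.0
```

```bash
python3 -c "
from h import *
print(where())"
```

```text
(array([ 0.0003, -0.1563,  0.0401]), array([0.3, 0.4, 0.2]))
```

>>> carry_out(rows=[[0, 0, -0.05, 0, 0, 0], [0, 0.05, -0.1, 0, 0, 0], [0, 0.11, -0.15, 0, 0, 0], [0, 0.157, -0.159, 0, 0, 0], [0, 0.157, -0.159, 0, 0, 0], [0, 0.157, -0.159, 0, 0, 0]])

```text
t: 13.05
tool_pos: [0.5355, 0.1825, 0.1993]
orientation: [-0.366, -3.119, 0.001]
force: [-0.1, 0.1, -0.7]
opening: 0.0007
gripper_force: 0.0
```

```bash
cat > pads.py <<'E'
from h import *
s=robot.read_state();print(where(s),s['t']);im=robot.read_camera("wrist");c=cam("wrist",s);f=np.load("f.npy")
r=im.astype(int);m=((r[...,0]>90)&(r[...,1]<60)&(r[...,2]<60)).astype(np.uint8)
n,l,st,ce=cv2.connectedComponentsWithStats(m)
print([(ce[i].round(1).tolist(),int(st[i,4])) for i in range(1,n) if st[i,4]>200])
for a in(.33,.45,.54,.65,.75):print(a,proj(c,fix(f,[[0,sg*(92+67*np.cos(.7-a))/1e3,(25+67*np.sin(.7-a))/1e3] for sg in(1,-1)])).round(1).tolist())
cv2.imwrite("pics/p%d.png"%(s['t']*10),cv2.resize(im,(800,600))[:,:,::-1])
E
python3 pads.py
```

```text
(array([-1.000e-04,  4.000e-04,  1.993e-01]), array([-0.1,  0.1, -0.7])) 13.05
[([98.1, 172.9], 437), ([411.1, 174.2], 264)]
0.33 [[414.5, 178.8], [95.4, 177.9]]
0.45 [[413.5, 176.9], [96.4, 176.0]]
0.54 [[412.0, 175.5], [97.8, 174.6]]
0.65 [[409.6, 173.8], [100.3, 172.9]]
0.75 [[406.8, 172.3], [103.1, 171.4]]
```

Both are at about 0.55, level. Now the last stage on each side.

>>> carry_out(rows=[[0, 0.06, 0.03, 0, 0, 0], [0, 0.12, 0.08, 0, 0, 0], [0, 0.158, 0.12, 0, 0, 0], [0, 0.158, 0.145, 0, 0, 0], [0, 0.158, 0.153, 0, 0, 0], [0, 0.158, 0.161, 0, 0, 0], [0, 0.158, 0.168, 0, 0, 0], [0, 0.158, 0.174, 0, 0, 0], [0, 0.158, 0.174, 0, 0, 0]])

```text
t: 14.22
tool_pos: [0.5742, 0.3354, 0.0286]
orientation: [0.37, 3.117, 0.002]
force: [-4.6, -3.0, 12.2]
opening: 0.0004
gripper_force: 6.0
```

>>> carry_out(rows=[[0, 0, -0.06, 0, 0, 0], [0, -0.06, -0.065, 0, 0, 0], [0, -0.12, -0.065, 0, 0, 0], [0, -0.18, -0.065, 0, 0, 0], [0, -0.24, -0.065, 0, 0, 0], [0, -0.3, -0.065, 0, 0, 0], [0, -0.316, -0.05, 0, 0, 0], [0, -0.316, -0.025, 0, 0, 0], [0, -0.316, -0.016, 0, 0, 0], [0, -0.316, -0.008, 0, 0, 0], [0, -0.316, 0, 0, 0, 0], [0, -0.316, 0, 0, 0, 0]])

```text
t: 15.72
tool_pos: [0.5001, 0.0283, 0.0282]
orientation: [0.368, 3.119, -0.001]
force: [-10.7, -1.8, 21.8]
opening: 0.0007
gripper_force: 10.7
```

>>> carry_out(rows=[[0, 0, -0.05, 0, 0, 0], [0, 0.05, -0.1, 0, 0, 0], [0, 0.11, -0.15, 0, 0, 0], [0, 0.158, -0.174, 0, 0, 0], [0, 0.158, -0.174, 0, 0, 0], [0, 0.158, -0.174, 0, 0, 0]])

```text
t: 16.48
tool_pos: [0.5362, 0.1826, 0.2]
orientation: [0.366, 3.12, 0.0]
force: [0.5, -0.4, -0.1]
opening: 0.0004
gripper_force: 0.0
```

```bash
python3 pads.py; mv pics/p1*.png pics/; ls pics
```

```text
(array([0.0005, 0.0006, 0.2   ]), array([ 0.5, -0.4, -0.1])) 16.475
[([102.1, 169.4], 400)]
0.33 [[413.9, 177.8], [95.1, 176.9]]
0.45 [[412.9, 175.9], [96.1, 175.0]]
0.54 [[411.5, 174.5], [97.6, 173.6]]
0.65 [[409.1, 172.8], [100.0, 171.9]]
0.75 [[406.2, 171.3], [102.8, 170.5]]
p130.png
p164.png
side.png
top.png
w1.png
w2.png
w3.png
w4.pngmv: 'pics/p130.png' and 'pics/p130.png' are the same file
mv: 'pics/p164.png' and 'pics/p164.png' are the same file
```

View pics/p164.png

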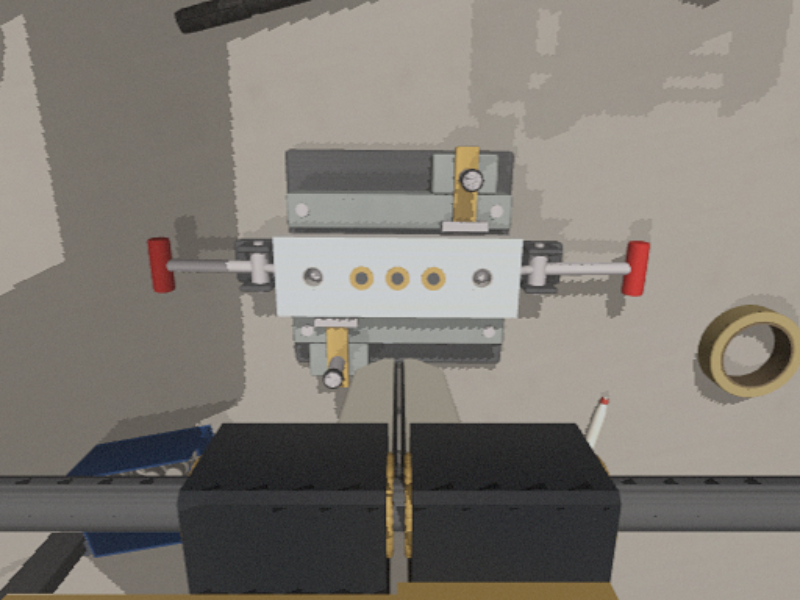

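Run:
```python
from h import *
f=np.load("f.npy");s=robot.read_state()
for sg in(0,np.pi):print(delta(fix(f,[[0,0,.11]])[0],down(f[2]+sg)),s['q'].round(2))
```

```text
(array([0.0001, 0.0007, 0.0889]), array([-9.000e-02, -0.000e+00,  9.018e+01])) [ 0.24  0.05  1.61 -0.    1.48 -1.1 ]
(array([0.0001, 0.0007, 0.0889]), array([  0.  ,  -0.09, -89.82])) [ 0.24  0.05  1.61 -0.    1.48 -1.1 ]
```

The plate is raised and level: its edges lie at rows 237 and 317 and columns 274 to 520, the dowel tips are at (313,277) and (482,277), and both pads are down. I'll turn the open gripper across the plate.

Run:
```python
from h import *
f=np.load("f.npy");c=cam("wrist");k=.64
def loc(p,z):
    w=ray(c,np.array(p)*k,z);d=w[:2]-f[:2];a=f[2];return np.round([np.cos(a)*d[0]+np.sin(a)*d[1],-np.sin(a)*d[0]+np.cos(a)*d[1]],4)
for p in((397,237.5),(397,317),(274,277),(520,277),(276,237),(519,239)):print(p,loc(p,.054))
print("dowels",loc((313,276),.046),loc((482,277),.046))
```

```text
(397, 237.5) [-0.0264 -0.002 ]
(397, 317) [ 0.0235 -0.0019]
(274, 277) [-0.002  -0.0768]
(520, 277) [-0.0023  0.0729]
(276, 237) [-0.0265 -0.074 ]
(519, 239) [-0.0256  0.0707]
dowels [-0.0007 -0.0544] [-0.0002  0.0511]
```

>>> carry_out(rows=[[0, 0, 0.03, 0, 0, 10], [0, 0, 0.05, 0, 0, 20], [0, 0, 0.05, 0, 0, 30], [0, 0, 0.05, 0, 0, 40], [0, 0, 0.05, 0, 0, 50], [0, 0, 0.05, 0, 0, 60], [0, 0, 0.05, 0, 0, 70], [0, 0, 0.05, 0, 0, 80], [0, 0, 0.05, 0, 0, 90], [0, 0, 0.05, 0, 0, 90.2], [0, 0, 0.05, 0, 0, 90.2]], jaw=0)

```text
t: 17.9
tool_pos: [0.5355, 0.1808, 0.149]
orientation: [-2.468, -1.944, 0.002]
force: [-0.1, -0.5, 1.1]
opening: 0.0929
gripper_force: 0.0
```

Run:
```python
from h import *
f=np.load("f.npy");s=robot.read_state();print(where(s),s['opening'],s['q'].round(2))
print(delta(fix(f,[[0,0,.0425]])[0],down(f[2]),s))
im=robot.read_camera("wrist");o=cv2.resize(im,(800,600));c=cam("wrist",s)
for u in proj(c,fix(f,np.array([[0,52,46],[0,-52,46],[-25,75,54],[25,75,54],[-25,-75,54],[25,-75,54],[0,0,54]])/1e3)):cv2.circle(o,tuple(int(v/.64) for v in u),2,(0,255,0),-1)
cv2.imwrite("pics/w5.png",o[:,:,::-1])
```

```text
(array([ 0.0003, -0.0013,  0.149 ]), array([-0.1, -0.5,  1.1])) 0.09291424082619053 [ 0.23  0.08  1.67 -0.    1.39  0.47]
(array([ 1.400e-03, -1.000e-04,  1.065e-01]), array([-0.07,  0.05,  0.09]))
```

View pics/w5.png

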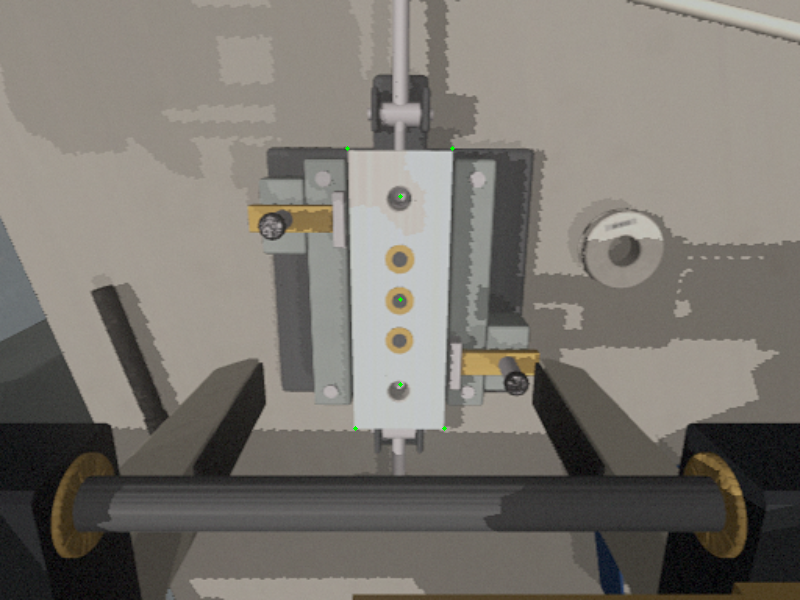

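The overlaid marks match the plate and dowels: plate centre at (400,300), corners at (348,149) and (445,428). Now descend and grip.

>>> carry_out(rows=[[0.001, 0, 0.05, 0, 0, 0], [0.001, 0, 0.09, 0, 0, 0], [0.001, 0, 0.107, 0, 0, 0], [0.001, 0, 0.107, 0, 0, 0], [0.001, 0, 0.107, 0, 0, 0]])

```text
t: 18.58
tool_pos: [0.5377, 0.1831, 0.0449]
orientation: [2.469, 1.94, 0.004]
force: [-0.1, 0.6, -0.2]
opening: 0.093
gripper_force: 0.0
```

>>> carry_out(rows=[[0, 0, 0, 0, 0, 0], [0, 0, 0, 0, 0, 0], [0, 0, 0, 0, 0, 0], [0, 0, 0, 0, 0, 0], [0, 0, 0, 0, 0, 0], [0, 0, 0, 0, 0, 0], [0, 0, 0, 0, 0, 0], [0, 0, 0, 0, 0, 0]], jaw=255, force=30)

```text
t: 19.58
tool_pos: [0.5363, 0.1827, 0.043]
orientation: [2.47, 1.941, 0.0]
force: [0.4, 0.0, -0.3]
opening: 0.0498
gripper_force: 30.0
```

```bash
python3 -c "
from h import *
s=robot.read_state();print(where(s),s['opening'],s['gripper_force'],s['wrist_torque'].round(2))"
```

```text
(array([0.0006, 0.0008, 0.043 ]), array([ 0.4,  0. , -0.3])) 0.049820766806574046 29.99870002269745 [-0.09  0.08  0.01]
```

>>> carry_out(rows=[[0, 0, -0.004, 0, 0, 0], [0, 0, -0.008, 0, 0, 0], [0, 0, -0.014, 0, 0, 0], [0, 0, -0.025, 0, 0, 0], [0, 0, -0.05, 0, 0, 0], [0, 0, -0.1, 0, 0, 0], [0, 0, -0.155, 0, 0, 0], [0, 0, -0.157, 0, 0, 0]])

```text
t: 20.58
tool_pos: [0.5397, 0.1836, 0.2071]
orientation: [2.467, 1.938, 0.016]
force: [0.3, 0.2, -4.7]
opening: 0.0497
gripper_force: 30.0
```

```bash
cat > rest.py <<'E'
from h import *
import sys
from scipy.optimize import minimize
def restpose(name,s=None,roi=None):
    im=robot.read_camera(name);c=cam(name,s);r=im.astype(int)
    m=((r[...,2]>r[...,0]+35)&(r[...,2]>60)).astype(np.uint8)
    if roi is not None: m*=roi(c,m.shape)
    n,l,st,ce=cv2.connectedComponentsWithStats(m);i=1+np.argmax(st[1:,4])
    cn=max(cv2.findContours((l==i).astype(np.uint8),0,2)[0],key=len).reshape(-1,2)
    W=np.array([ray(c,p,.008)[:2] for p in cn])
    (x,y),(w,h),a=cv2.minAreaRect((W*1e3).astype(np.float32))
    if w>h:a+=90
    a=(a+90)%180-90
    return (x/1e3,y/1e3,a),sorted((w,h)),st[i].tolist(),im
E
python3 - <<'E'
from rest import *
s=robot.read_state();print(s['tool_pos'],s['opening'],s['force'])
for n in("top","side"):
    p,sz,st,_=restpose(n);print(n,np.round(p,4),np.round(sz,1),st)
x,y,a=p;P=[x,y,np.radians(a)]
w=fix(P,[[-.1,0,.2]])[0];print(delta(w,down(P[2])),w)
E
```

```text
[0.53966469 0.1835568  0.20709581] 0.04968173364121102 [ 0.27288759  0.20945502 -4.66459712]
top [ 0.47   -0.2766 12.3692] [ 77.6 177. ] [365, 190, 62, 36, 988]
side [  0.6884  -0.1053 -76.628 ] [ 5.1 21.1] [233, 142, 6, 2, 10]
(array([-0.155 ,  0.1701,  0.0013]), array([ 0.07, -0.11, 62.93])) [ 0.66531897 -0.00799916  0.2       ]
```

Run:
```python
from h import *
P=[.470,-.2766,np.radians(12.4)]
w=fix(P,[[-.1,0,.2]])[0];print(delta(w,down(P[2])),w)
```

```text
(array([-5.062e-01, -4.580e-02,  5.000e-04]), array([  0.12,  -0.03, -26.1 ])) [ 0.37233277 -0.29807353  0.2       ]
```

>>> carry_out(rows=[[-0.06, -0.006, 0, 0, 0, -3], [-0.12, -0.012, 0, 0, 0, -6], [-0.18, -0.018, 0, 0, 0, -9], [-0.24, -0.022, 0, 0, 0, -12], [-0.3, -0.028, 0, 0, 0, -15], [-0.36, -0.034, 0, 0, 0, -18], [-0.41, -0.038, 0, 0, 0, -21], [-0.46, -0.042, 0, 0, 0, -24], [-0.506, -0.046, 0, 0, 0, -26.1], [-0.506, -0.046, 0, 0, 0, -26.1], [-0.506, -0.046, 0, 0, 0, -26.1], [-0.506, -0.046, 0, 0, 0, -26.1]])

```text
t: 22.18
tool_pos: [0.3718, -0.2967, 0.1991]
orientation: [-1.966, -2.448, -0.001]
force: [-0.1, -0.0, -3.4]
opening: 0.0496
gripper_force: 30.0
```

Run:
```python
from rest import *
s=robot.read_state();print(s['t'],s['tool_pos'].round(4),s['dq'].round(3))
p,sz,st,im=restpose("wrist",s);print(np.round(p,4),np.round(sz,1),st)
c=cam("wrist",s);o=cv2.resize(im,(800,600))
for P,col in(([p[0],p[1],np.radians(p[2])],(0,255,0)),([.470,-.2766,np.radians(12.4)],(255,0,0))):
  for u in proj(c,fix(P,np.array([[40,90,8],[40,-90,8],[-40,90,8],[-40,-90,8],[32,37,24],[32,63,24],[-32,37,24],[32,-37,24],[32,-63,24],[-32,-37,24]])/1e3)):cv2.circle(o,tuple(int(v/.64) for v in u),2,col,-1)
cv2.imwrite("pics/w6.png",o[:,:,::-1])
```

```text
22.175 [ 0.3718 -0.2967  0.1991] [ 0.006 -0.007 -0.007 -0.002  0.    -0.004]
[ 0.4695 -0.2777 12.3697] [ 78.5 177. ] [309, 85, 85, 161, 7899]
```

View pics/w6.png

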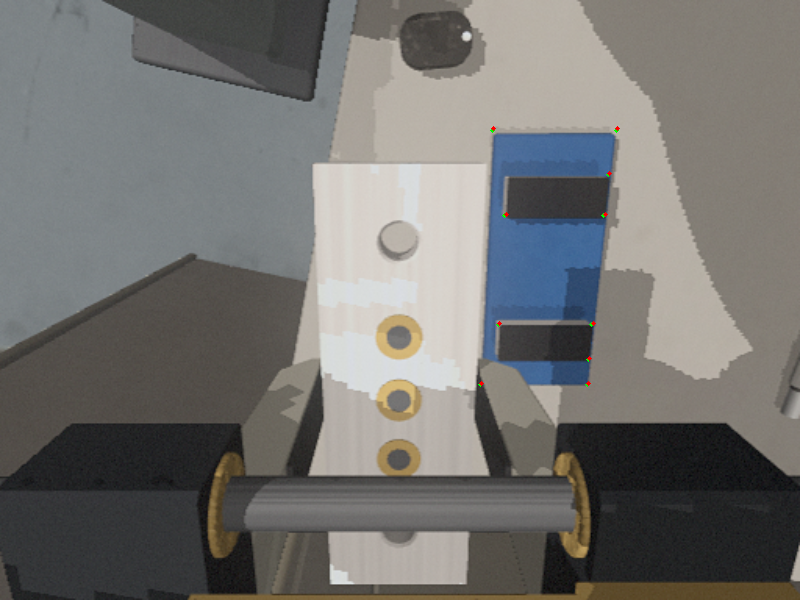

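The rest is visible at columns 485 to 615 and rows 133 to 384, and the marks match to about 2 mm. The plate is square in the hand, with its middle hole at (399,400).

Run:
```python
from h import *
s=robot.read_state();c=cam("wrist",s);R=Rn.from_rotvec(s['orientation'])
w=ray(c,np.array([399,400])*.64,s['tool_pos'][2]+.0115);print("plate mid in tool",R.inv().apply(w-s['tool_pos']).round(4))
P=[.4697,-.278,np.radians(12.4)]
print(delta(fix(P,[[0,0,.06]])[0],down(P[2])))
```

```text
plate mid in tool [-0.0004 -0.0009 -0.0115]
(array([-0.0029,  0.0995,  0.1393]), array([-0.02, -0.05,  0.08]))
```

>>> carry_out(rows=[[-0.0025, 0.05, 0, 0, 0, 0], [-0.0025, 0.0995, 0, 0, 0, 0], [-0.0025, 0.0995, 0.05, 0, 0, 0], [-0.0025, 0.0995, 0.1, 0, 0, 0], [-0.0025, 0.0995, 0.14, 0, 0, 0], [-0.0025, 0.0995, 0.155, 0, 0, 0], [-0.0025, 0.0995, 0.163, 0, 0, 0], [-0.0025, 0.0995, 0.167, 0, 0, 0], [-0.0025, 0.0995, 0.17, 0, 0, 0], [-0.0025, 0.0995, 0.17, 0, 0, 0], [-0.0025, 0.0995, 0.17, 0, 0, 0]])

```text
t: 23.6
tool_pos: [0.4698, -0.2794, 0.0306]
orientation: [1.968, 2.448, 0.0]
force: [-1.4, 0.7, -3.4]
opening: 0.0499
gripper_force: 30.0
```

Run:
```python
from h import *
s=robot.read_state();print(s['tool_pos'].round(4),s['force'].round(1));P=[.4697,-.278,np.radians(12.4)]
print(delta(fix(P,[[0,0,.027]])[0],down(P[2])))
```

```text
[ 0.4698 -0.2794  0.0306] [-1.4  0.7 -3.4]
(array([0.0014, 0.0002, 0.0036]), array([ 0.04,  0.04, -0.  ]))
```

>>> carry_out(rows=[[0.0005, 0, 0.0015, 0, 0, 0], [0.001, 0, 0.0025, 0, 0, 0], [0.001, 0, 0.0035, 0, 0, 0], [0.001, 0, 0.0035, 0, 0, 0]])

```text
t: 24.1
tool_pos: [0.4693, -0.2782, 0.0276]
orientation: [1.968, 2.448, -0.0]
force: [-5.4, 2.4, 9.3]
opening: 0.0493
gripper_force: 30.0
```

>>> carry_out(rows=[[0, 0, 0, 0, 0, 0], [0, 0, 0, 0, 0, 0], [0, 0, 0, 0, 0, 0], [0, 0, 0, 0, 0, 0], [0, 0, -0.01, 0, 0, 0], [0, 0, -0.03, 0, 0, 0], [0, 0, -0.08, 0, 0, 0], [0, 0, -0.14, 0, 0, 0], [0, 0, -0.17, 0, 0, 0], [0, 0, -0.17, 0, 0, 0], [0, 0, -0.17, 0, 0, 0]], jaw=70)

```text
t: 25.48
tool_pos: [0.4688, -0.2778, 0.1957]
orientation: [-1.968, -2.448, 0.0]
force: [-0.2, -0.7, -0.2]
opening: 0.0676
gripper_force: 0.0
```

Run:
```python
from h import *
s=robot.read_state();print(s['t'],s['tool_pos'].round(4),s['opening'],s['force'].round(1))
im=robot.read_camera("wrist");c=cam("wrist",s);o=cv2.resize(im,(800,600))
P=[.4697,-.278,np.radians(12.4)]
for u in proj(c,fix(P,np.array([[40,90,8],[40,-90,8],[-40,90,8],[-40,-90,8],[25,75,38],[25,-75,38],[-25,75,38],[-25,-75,38]])/1e3)):cv2.circle(o,tuple(int(v/.64) for v in u),2,(0,255,0),-1)
cv2.imwrite("pics/w7.png",o[:,:,::-1])
```

```text
25.475 [ 0.4688 -0.2778  0.1957] 0.06755813322960881 [-0.2 -0.7 -0.2]
```

View pics/w7.png

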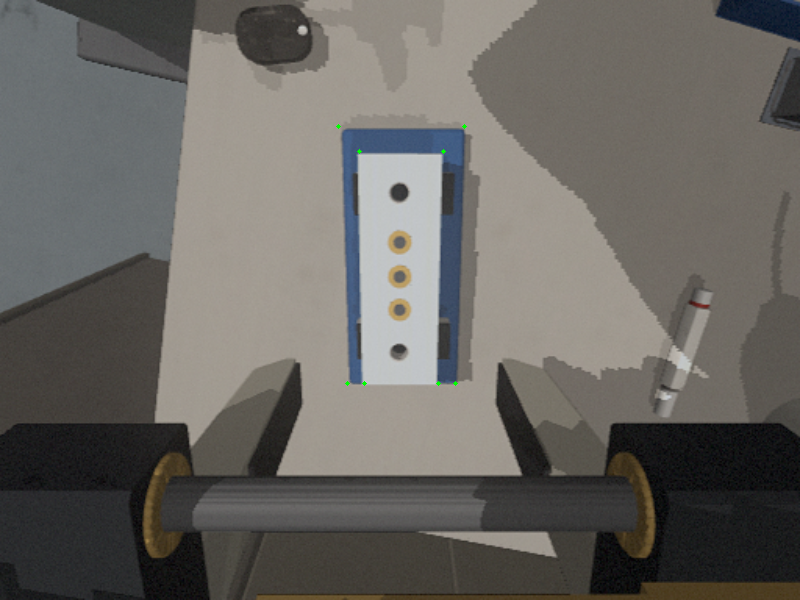

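The plate lies square on both blocks: columns 358 to 442, rows 153 to 384. The block margins are uneven, about 4 px left and 12 px right. I'll measure the relative offset.

Run:
```python
from h import *
from scipy.optimize import least_squares
c=cam("wrist");k=.64
def fit(P,px,z):
    P=np.c_[np.array(P,float),np.full(len(P),z)]/1e3
    r=least_squares(lambda v:(proj(c,fix(v,P))-np.array(px)*k).ravel(),[.47,-.278,.216]);return r.x,np.abs(r.fun).max()
p,e=fit([[25,75],[-25,75],[-25,-75],[25,-75]],[[442,153.5],[358,153.5],[361.5,384],[438,384]],38)
b,e2=fit([[40,90],[-40,90]],[[464.5,129],[343,129]],8)
q,e3=fit([[32,63],[32,37],[-32,63],[-32,37],[32,-37],[32,-63],[-32,-37],[-32,-63]],[[454.5,173.5],[453.5,215],[354.5,173.5],[354.5,215],[450,321],[449.5,359],[357,321],[357.5,358]],24)
h,eh=fit([[0,52],[0,-52]],[[399.5,192],[399,351]],38)
for v in(p,b,q,h):
    d=v[:2]-q[:2];a=q[2];print(v.round(4),np.degrees(v[2]-a).round(2),(1e3*np.array([np.cos(a)*d[0]+np.sin(a)*d[1],-np.sin(a)*d[0]+np.cos(a)*d[1]])).round(1))
print(e,e2,e3)
```

```text
[ 0.4682 -0.2785  0.2147] 0.11 [-2.6 -0.5]
[ 0.4707 -0.2787  0.2148] 0.11 [-0.2 -1.2]
[ 0.4707 -0.2775  0.2128] 0.0 [0. 0.]
[ 0.4677 -0.2779  0.2123] -0.03 [-3.   0.2]
0.6860824181385965 1.2107160376894797 1.7706470306890196
```

The plate is 2.6 mm toward the robot. It's a quick fix: regrip, lift a little, shift 2.6 mm and set it down again.

>>> carry_out(rows=[[0, 0, 0.06, 0, 0, 0], [0, 0, 0.12, 0, 0, 0], [0, 0, 0.16, 0, 0, 0], [0, 0, 0.167, 0, 0, 0], [0, 0, 0.167, 0, 0, 0], [0, 0, 0.167, 0, 0, 0]])

```text
t: 26.28
tool_pos: [0.4706, -0.2791, 0.0317]
orientation: [1.966, 2.446, 0.0]
force: [-0.5, 0.6, 0.6]
opening: 0.0674
gripper_force: 0.0
```

>>> carry_out(rows=[[0, 0, 0, 0, 0, 0], [0, 0, 0, 0, 0, 0], [0, 0, 0, 0, 0, 0], [0, 0, 0, 0, 0, 0], [0, 0, 0, 0, 0, 0], [0, 0, -0.003, 0, 0, 0], [0, 0, -0.004, 0, 0, 0], [0, 0.0026, -0.004, 0, 0, 0], [0, 0.0026, -0.004, 0, 0, 0], [0, 0.0026, -0.001, 0, 0, 0], [0, 0.0026, 0, 0, 0, 0], [0, 0.0026, 0, 0, 0, 0]], jaw=255, force=30)

```text
t: 27.78
tool_pos: [0.4719, -0.2776, 0.0304]
orientation: [1.968, 2.448, -0.0]
force: [-3.2, 3.0, 7.8]
opening: 0.0497
gripper_force: 30.0
```

>>> carry_out(rows=[[0, 0, 0, 0, 0, 0], [0, 0, 0, 0, 0, 0], [0, 0, 0, 0, 0, 0], [0, 0, 0, 0, 0, 0], [0, 0, -0.01, 0, 0, 0], [0, 0, -0.03, 0, 0, 0], [0, 0, -0.08, 0, 0, 0], [0, 0, -0.14, 0, 0, 0], [0, 0, -0.167, 0, 0, 0], [0, 0, -0.167, 0, 0, 0], [0, 0, -0.167, 0, 0, 0]], jaw=70)

```text
t: 29.15
tool_pos: [0.4713, -0.2772, 0.1954]
orientation: [-1.968, -2.447, 0.0]
force: [0.8, 0.7, -1.0]
opening: 0.0675
gripper_force: 0.0
```

Run:
```python
from h import *
s=robot.read_state();print(s['t'],s['force'].round(1),s['opening'])
im=robot.read_camera("wrist");g=cv2.resize(im,(800,600)).astype(int)
for row in(185,200,330,345):
    L=g[row];blue=np.where((L[300:500,2]>L[300:500,0]+30))[0]+300;wh=np.where(L[300:500].min(1)>130)[0]+300
    wh=wh[(wh>blue.min())&(wh<blue.max())]
    dk=[x for x in range(blue.min(),blue.max()) if L[x].max()<75]
    out=[x for x in dk if x<wh.min() or x>wh.max()]
    print(row,"blue",blue.min(),blue.max(),"white",wh.min(),wh.max(),"dark",out[:1],out[-1:])
```

```text
29.15 [ 0.8  0.7 -1. ] 0.06753461683867051
185 blue 340 458 white 358 441 dark [350] [449]
200 blue 341 457 white 359 441 dark [350] [449]
330 blue 345 453 white 361 438 dark [354] [446]
345 blue 345 453 white 362 437 dark [354] [445]
```

The plate is now centred: block columns 350 to 449 and plate columns 358 to 441. Handing in.

```bash
python3 -c "
from plant import robot
print(robot.close_job())"
```

```text
the job is handed in; nothing more can be done
None
```

The job is handed in at 29 s: both bolts fully back, both levers at the bottom, and the plate flat, centred and square on the rest. On the right lever's first push the fingertip slipped off the pad and the wrist force reached about 66 N at the last reading; I backed off, and the plate still rose level.

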